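Hang the sanding drum on the slanted sprung peg

TASK

Pick up the sanding drum standing on the bench and hang it on the bare slanted peg of the tool stand: slide it on along the peg and press it fully home against the collar, so that the peg's two little spring catches snap out above it, then let go. The peg is set to a different height each time and is sprung, giving way while you push, so feel your way until the drum is home, but gently: never push on the stand with more than about 25 N. Leave the tub, the steel block and the hammer where they are.

Things in the scene. Friction and masses are not known exactly. Their poses are not given: they have to be found in the camera images.
- drum_center (a point): Centre of the sanding drum: loose rubber cylinder with a red-brown sleeve, 44 mm across, 50 mm long, about 150 g, standing upright on the bench, with a 14.4 mm bore right through along its z axis. Point on the axis, 25 mm from either end; ends alike. Grip across the diameter, at any yaw; when home, 28 mm of peg stands out above it: keep the gripper's body 30 mm above its upper end.
- stand: Grey tool stand, fixed: base plate 170 (x) by 270 mm (y), 12 mm thick; origin on the bench near the bare peg's housing, mid-plate in x, 50 mm to the -y side of its middle. Bears the bare steel peg and, 125 mm to its +y side, a plain peg with a parked grey felt wheel 54 mm across. Bare peg: 12 mm diameter, 78 mm from its collar (30 mm across) to the tip, the last 11 mm tapering to 5 mm.
- catch (a joint): First of two brass spring leaves in the peg's sides, rad: 0 when out, about 0.2 when the drum's bore presses it in. Their lower ends are 53 mm above the collar and snap out over the drum's upper end once it is home. They resist with 6 to 14 N as the drum slides on, then 4 to 10 N all the way, so the peg gives way; a push of 13 to 16 N drives the drum home. The peg's stop, after 6 mm at 18 N, is hard.
- tub: Bystander: closed white plastic tub, 100 mm across, 85 mm tall; origin at the centre of its underside.
- bench_block: Bystander: square steel bench block, 90 x 90 x 25 mm; origin at the centre of its underside.
- hammer: Bystander: hammer with a wooden handle, about 260 mm long, lying flat on the bench; origin under its middle.
- catch_b (a joint): The second spring leaf, on the opposite side of the peg; values as for the first.
- peg_root (a point): Point on the bare peg's axis at the mouth of its fixed housing (38 mm across). z points up along the peg, which leans 35 degrees from vertical to the stand's -x (robot) side. The sprung peg stands on a sleeve clamped at a different height each time, not measured: its collar's upper face, where the drum must sit, is 13 to 37 mm up from here, and the drum's centre, when home, 38 to 62 mm up.
Things that resemble listed ones, but are neither listed nor needed, are in the scene too. Several things look just like the part that bears drum_center: the one meant starts farthest to the robot's left.

How it is judged:
By the outcome, as a careful person would: the job done as asked, in the order asked, and still so for the second after the job is handed in, with the robot touching nothing.
It also fails if it takes over 72 s, if anything falls off the work surface, if the arm or the gripper's body presses on something with over 40 N, if the wrist force passes 120 N, or if a joint passes its speed limit or range.

ROBOT

A 7-joint arm with a two-finger parallel gripper is mounted at the origin on the work surface. World frame = base frame: x ahead of the robot, y to its left, z up, the work surface at z = 0. Lengths are in mm, angles in rad, forces in N, time in s.
With the tool pointing down it reaches from about 425 to 875 mm from the base axis. Payload 4.7 kg.
Tool frame: the origin (TCP) lies midway between the tips of the shut fingers; the grasp point (between the pads) lies 19 mm behind it; z points along the fingers, y is the direction in which the jaws open and shut (so a half turn about z gives the same grasp; the last joint's range is limited). The gripper opens to 87 mm and grips with 3 to 60 N. Pads are 19 mm wide; open, the fingers measure 117 mm over their backs; the gripper's body (75 mm by 190 mm) begins 51 mm behind the grasp point.
Start: joints at [0.014, 0.321, -0.07, 1.45, 0.023, 1.371, -0.057], TCP at [650.02, -0.025, 222.587] pointing down, gripper open.
Joint ranges: [-2.86, 2.86], [-0.3, 2.09], [-1.38, 1.24], [0.06, 2.45], [-1.56, 4.7], [0.09, 2.05], [-2.69, 2.69]. Speed limits (rad/s): [2.57, 2.57, 3.14, 3.14, 3.14, 3.14, 3.14].

INTERFACE

Orientations are given as a unit quaternion [x, y, z, w].
In Python, from station import bot gives the robot as it stands.
- The arm moves only by the shell command python3 -m creep 'ROWS'. ROWS is JSON, a list of rows, each a list of 7 numbers: the turn, a rotation vector about the world's x, y, z each as a share of 60 degrees, from -1 to 1, then the shift along the world's x, y, z each as a share of 10 cm, from -1 to 1, then the gripper command: -1 is shut, 1 is fully open, values between are in proportion. A call has 1 to 20 rows; each row is the pose to reach, as a shift and turn from the pose commanded when the call began; what a row does not reach only later rows make up. A row lasts 1/12 s, in which the tool goes at most 41.7 mm and 7.16 degrees, less where a joint would pass 70% of its speed; a pose out of reach is approached as far as the arm can. A call with a number of a shift or a turn outside -1 to 1 is refused whole. A call with a gripper value outside its range is refused whole. The fingers move at their own pace and stop on an object; the grip force is fixed at half the most. Time passes only in rows, so rows that repeat a pose let the fingers close. It gives the time, the measured TCP pose, the force and the opening at its end, in the units of the state.
- bot.get_state(): the state, without advancing time (a new reading comes with each control period).
- bot.capture(name): name is "scene" or "side" or "wrist"; returns the picture (480x640x3 uint8, blue, green, red); there is no depth.
- bot.camera_params(name): a dict with "K" (3x3 intrinsics, pixels), "R" (3x3) and "t" (3): a world point X has camera coordinates R X + t. Camera axes: x right, y down, z forward; pixel columns grow to the right and rows downward; lengths in mm; the calibration is good to about 2 mm. A picture is of the moment at which its call begins: read the wrist's pose just before it. camera_params takes no time and is no camera call; for the wrist camera it gives the pose at the moment of the call.
- bot.job_done(): hands the job in, once; it reports no verdict.
The state is a dict: "t": time; "q": joint angles; "qvel": joint speeds; "joint_torque": joint torques, N m; "tool_pos": TCP position; "orientation": TCP orientation; "wrist_force": force on the tool from outside, world axes, zero at the start; "wrist_torque": the same for the moment, N m; "width": finger opening in mm.
Only numpy, scipy, OpenCV 4.12 (cv2) and the standard library are available. Lean on these libraries where they do the work, as an engineer would, in place of code of your own. Each camera call takes 0.05 s, during which the arm holds its last target.

## Working session

There is one attempt and no reset: what is moved stays moved. The work goes in short steps, Python scripts to look and compute and a shell command to move; the robot and the scene stay as the last step left them, time stands still between calls to the robot, and variables do not carry over. Pictures are saved under pics/ and viewed, and the job is handed in when it is done.

```bash
mkdir -p pics; ls; python3 - <<'E'
from station import bot
import cv2
s=bot.get_state();print(s)
for n in("scene","side","wrist"):
    p=bot.camera_params(n);print(n,p)
    cv2.imwrite(f"pics/{n}0.png",bot.capture(n))
E
```

```text
pics
{'t': 0.0, 'q': array([ 0.01408973,  0.32182869, -0.07008422,  1.45169761,  0.02265767,
        1.37077399, -0.05689805]), 'qvel': array([-6.32857812e-04, -6.85848286e-04,  8.31061710e-04,  1.12634727e-03,
        1.04664511e-03,  4.88101063e-05,  1.24820821e-05]), 'joint_torque': array([-2.58547143e-04, -4.91284704e+01, -4.03903294e-01, -3.12526345e+01,
       -6.40594075e-02,  4.37659642e-02,  1.61017233e-04]), 'tool_pos': array([ 6.49443990e+02, -6.44271394e-02,  2.21446476e+02]), 'orientation': array([ 7.07087253e-01,  7.07125657e-01, -7.31783370e-04, -6.22239190e-04]), 'wrist_force': array([0.41119845, 0.49438715, 1.08272472]), 'wrist_torque': array([ 0.0448573 , -0.04767579, -0.03299435]), 'width': 87.1996079910576}
scene {'K': array([[571.69922774,   0.        , 318.44060509],
       [  0.        , 571.69922774, 236.4833572 ],
       [  0.        ,   0.        ,   1.        ]]), 'R': array([[ 0.28647404,  0.95808725,  0.00119921],
       [ 0.54380451, -0.16157017, -0.82351183],
       [-0.78880243,  0.2365669 , -0.56729783]]), 't': array([-105.91653921, -217.51401563, 1763.49258087])}
side {'K': array([[512.82862764,   0.        , 318.67401204],
       [  0.        , 512.82862764, 240.62338507],
       [  0.        ,   0.        ,   1.        ]]), 'R': array([[ 0.987296  , -0.15863261,  0.0090721 ],
       [-0.10481789, -0.69314812, -0.71313315],
       [ 0.11941448,  0.70312259, -0.7009699 ]]), 't': array([-579.24234284,  115.31848105, 1161.02545313])}
wrist {'K': array([[381.22092687,   0.        , 327.2305499 ],
       [  0.        , 381.22092687, 237.2345434 ],
       [  0.        ,   0.        ,   1.        ]]), 'R': array([[ 9.99999124e-01, -9.48238504e-04, -9.23632528e-04],
       [-6.92681429e-04, -9.69442825e-01,  2.45316384e-01],
       [-1.12802737e-03, -2.45315530e-01, -9.69442633e-01]]), 't': array([-649.46014982,  -29.34586407,  388.76332404])}
```

View pics/scene0.png

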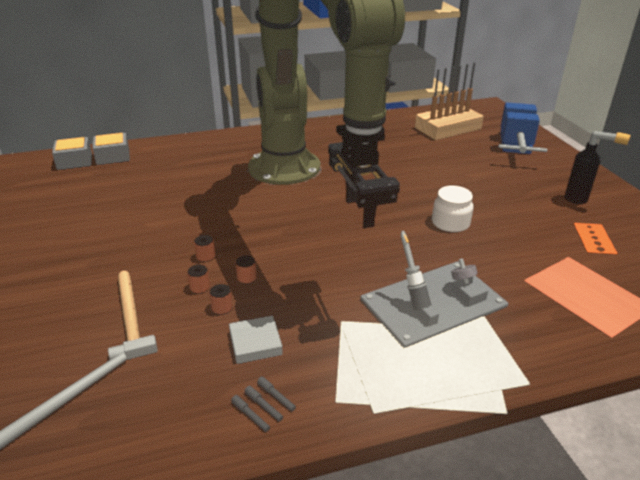

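View pics/side0.png

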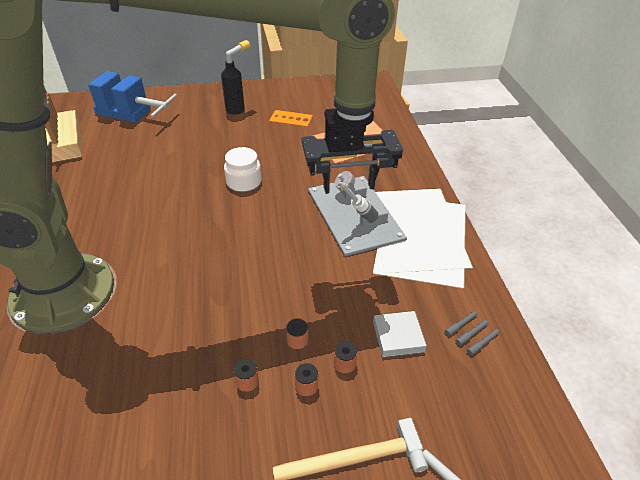

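View pics/wrist0.png

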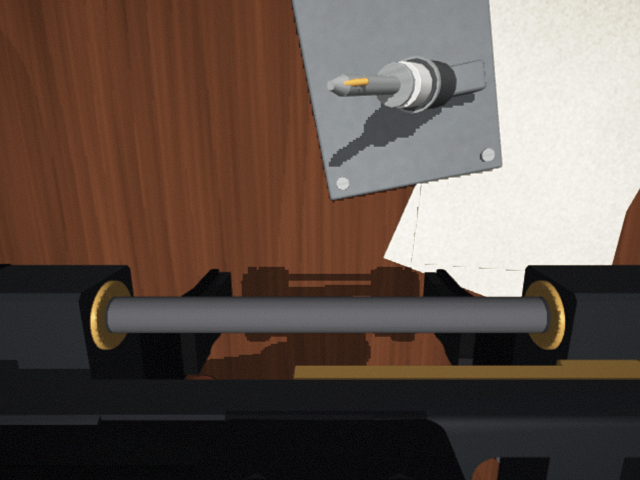

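```bash
python3 - <<'E'
import cv2,numpy as np
a=cv2.imread("pics/scene0.png");b=cv2.imread("pics/side0.png");w=cv2.imread("pics/wrist0.png")
r=lambda i,x0,x1,y0,y1,s:cv2.resize(i[y0:y1,x0:x1],None,fx=s,fy=s,interpolation=cv2.INTER_CUBIC)
def put(*im):
    H=max(i.shape[0] for i in im);return np.hstack([cv2.copyMakeBorder(i,0,H-i.shape[0],0,4,0) for i in im])
cv2.imwrite("pics/c1.png",put(r(a,180,280,225,325,4),r(b,220,320,310,410,3.9)))
cv2.imwrite("pics/c2.png",put(r(a,370,480,225,335,3.5),r(b,310,410,155,255,3.9)))
cv2.imwrite("pics/c3.png",r(w,280,520,0,220,2.7))
E
```

```text
(no output)
```

View pics/c1.png

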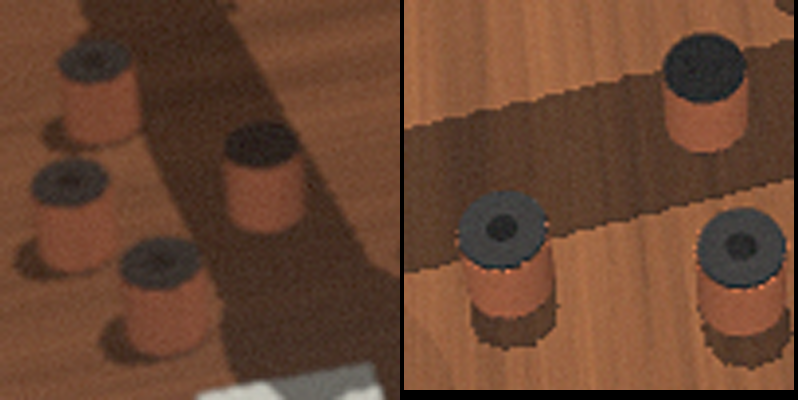

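View pics/c2.png

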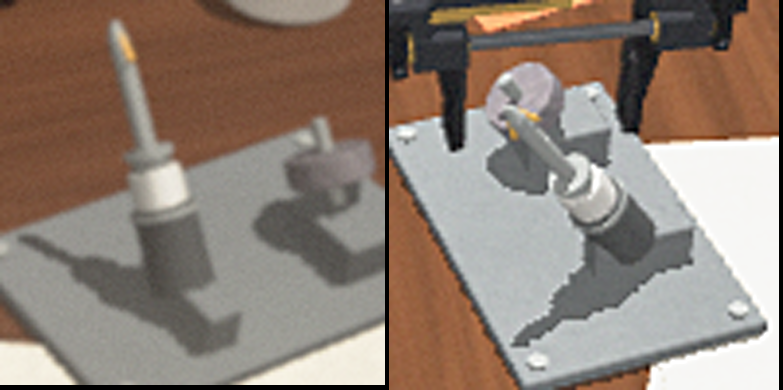

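View pics/c3.png

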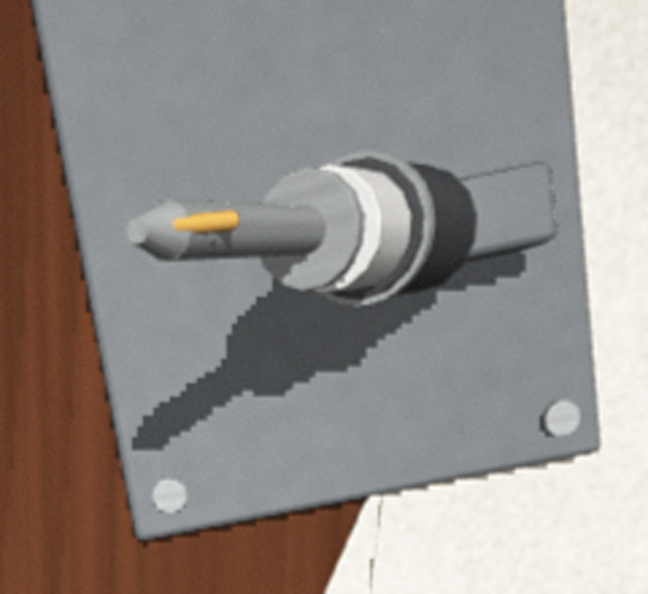

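```bash
cat > h.py <<'E'
import numpy as np
from station import bot
def ray(p,uv):
    K,R,t=p["K"],p["R"],p["t"]
    d=R.T@np.linalg.solve(K,np.array([uv[0],uv[1],1.]));return -R.T@t,d/np.linalg.norm(d)
def tri(obs):
    A=np.zeros((3,3));b=np.zeros(3);rs=[ray(p,u) for p,u in obs]
    for c,d in rs:
        M=np.eye(3)-np.outer(d,d);A+=M;b+=M@c
    X=np.linalg.solve(A,b)
    return X,[round(float(np.linalg.norm((np.eye(3)-np.outer(d,d))@(X-c))),2) for c,d in rs]
def plane(p,uv,z):
    c,d=ray(p,uv);return c+d*(z-c[2])/d[2]
def proj(p,X):
    x=p["K"]@(p["R"]@np.asarray(X)+p["t"]);return x[:2]/x[2]
E
python3 - <<'E'
from h import *
np.set_printoptions(precision=2,suppress=True)
S,D,W=[bot.camera_params(n) for n in("scene","side","wrist")]
print("drum",tri([(S,(245.3,261)),(D,(297.2,327.4))]),plane(S,(245.3,261),50),plane(D,(297.2,327.4),50))
for nm,s in(("d2",(203.7,240.2)),("d3",(197.5,270.5)),("d4",(220.5,291))):print(nm,plane(S,s,50))
t=tri([(S,(403.1,231.9)),(D,(339.7,184.5)),(W,(330,85.2))]);print("tip",t)
c=tri([(S,(412.9,268.4)),(D,(357.2,199.1)),(W,(396,86))]);print("col",c)
v=t[0]-c[0];print(np.linalg.norm(v),v/np.linalg.norm(v))
w=lambda x,y:(280+x/2.7,y/2.7)
a=plane(W,w(145,538),12);b=plane(W,w(597,450),12);e=plane(W,w(35,0),12)
for q in (a,b,e):print(q)
print(np.degrees(np.arctan2(*(b-a)[[1,0]])),np.degrees(np.arctan2(*(e-a)[[1,0]])),np.linalg.norm(b-a))
E
```

```text
drum (array([ 508.18, -212.83,   46.66]), [0.46, 0.46]) [ 513.1  -213.83   50.  ] [ 507.82 -214.69   50.  ]
d2 [ 404.85 -292.64   50.  ]
d3 [ 517.39 -320.48   50.  ]
d4 [ 601.08 -282.76   50.  ]
tip (array([650.92,  97.21, 156.86]), [1.8, 1.17, 0.96])
col (array([698.41, 104.87,  97.43]), [1.05, 1.32, 1.25])
76.45645030661507 [-0.62 -0.1   0.78]
[655.96  10.69  12.  ]
[816.62  42.04  12.  ]
[620.01 184.9   12.  ]
11.043273331583865 101.66135461462694 163.68585187837414
```

```bash
python3 -m creep '[[0,0,0,-0.3,0,0,1],[0,0,0,-0.65,0,0,1],[0,0,0,-1,0,0,1],[0,0,0,-1,0,0,1],[0,0,0,-1,0,0,1]]'; cat > look.py <<'E'
import sys,pickle,cv2
from h import *
def look(cam,name):
    p=bot.camera_params(cam);s=bot.get_state();im=bot.capture(cam)
    cv2.imwrite(f"pics/{name}.png",im);pickle.dump((p,s),open(f"pics/{name}.pkl","wb"))
    print(s["t"],s["tool_pos"],s["orientation"],s["wrist_force"],s["width"])
for a in sys.argv[1:]:
    look(*a.split(":"))
E
python3 look.py wrist:w1
python3 -c "
import cv2;i=cv2.imread('pics/w1.png')[0:240,300:640];cv2.imwrite('pics/w1c.png',cv2.resize(i,None,fx=2.3,fy=2.3,interpolation=2))"
```

```text
t: 0.57
tool_pos: [548.4, -0.1, 222.5]
orientation: [0.707, 0.707, -0.0, 0.0]
wrist_force: [0.3, -0.2, 0.6]
width: 86.5
0.5667 [ 5.48445822e+02 -1.03272520e-01  2.22545516e+02] [ 7.07092202e-01  7.07121332e-01 -1.96752251e-04  1.86106968e-05] [ 0.28596557 -0.15017658  0.61457398] 86.54734304743643
```

View pics/w1c.png

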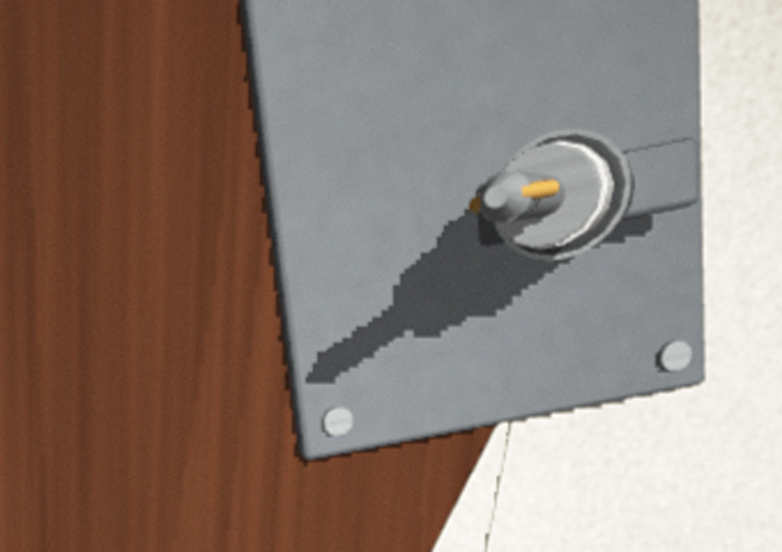

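```bash
python3 - <<'E'
from h import *
import pickle
np.set_printoptions(precision=2,suppress=True)
S,D=[bot.camera_params(n) for n in("scene","side")]
W1=pickle.load(open("pics/w1.pkl","rb"))[0]
W0={'K':W1['K'],'R': np.array([[ 9.99999124e-01, -9.48238504e-04, -9.23632528e-04],
       [-6.92681429e-04, -9.69442825e-01,  2.45316384e-01],
       [-1.12802737e-03, -2.45315530e-01, -9.69442633e-01]]), 't': np.array([-649.46014982,  -29.34586407,  388.76332404])}
w=lambda x,y:(280+x/2.7,y/2.7)
v=lambda x,y:(300+x/2.3,y/2.3)
t=tri([(W0,w(135,232)),(W1,v(494,199))]);print(t)
r=tri([(W0,w(383,228)),(W1,v(566,195))]);print(r)
d=t[0]-r[0];print(np.linalg.norm(d),d/np.linalg.norm(d))
a=plane(W1,v(305,458),12);b=plane(W1,v(704,380),12);e=plane(W1,v(243,5),12)
print(a,b,e,np.degrees(np.arctan2(*(b-a)[[1,0]])),np.degrees(np.arctan2(*(e-a)[[1,0]])),np.linalg.norm(b-a))
E
```

```text
(array([651.21,  95.02, 162.38]), [0.18, 0.18])
(array([725.9 , 110.09,  55.22]), [0.16, 0.16])
131.48712887456833 [-0.57 -0.11  0.81]
[652.32  10.46  12.  ] [817.06  43.11  12.  ] [617.26 183.24  12.  ] 11.212187656509714 101.4707592940866 167.94259625661442
```

```bash
python3 -m creep '[[0,0,0,-0.1,-0.3,0,1],[0,0,0,-0.2,-0.65,0,1],[0,0,0,-0.3,-1,0,1]]'; python3 -m creep '[[0,0,0,-0.05,-0.35,0,1],[0,0,0,-0.1,-0.7,0,1],[0,0,0,-0.1,-1,0,1]]';python3 -m creep '[[0,0,0,0,-0.35,0,1],[0,0,0,0,-0.7,0,1],[0,0,0,0,-0.9,0,1],[0,0,0,0,-0.9,0,1],[0,0,0,0,-0.9,0,1]]'
python3 look.py wrist:w2
```

```text
t: 0.87
tool_pos: [521.2, -100.6, 222.8]
orientation: [0.706, 0.708, 0.0, 0.001]
wrist_force: [0.2, -0.4, 0.9]
width: 87.1
t: 1.12
tool_pos: [510.1, -203.4, 223.0]
orientation: [0.708, 0.706, -0.0, 0.001]
wrist_force: [0.1, -0.3, 0.3]
width: 87.0
t: 1.53
tool_pos: [510.6, -291.7, 222.2]
orientation: [0.708, 0.706, -0.0, 0.0]
wrist_force: [0.3, 1.0, -0.4]
width: 87.0
1.5333 [ 510.55396885 -291.71957194  222.15814127] [ 7.08078829e-01  7.06133364e-01 -2.08334941e-04  8.61544046e-06] [ 0.31578782  0.98194277 -0.42090491] 87.00464107583355
```

View pics/w2.png

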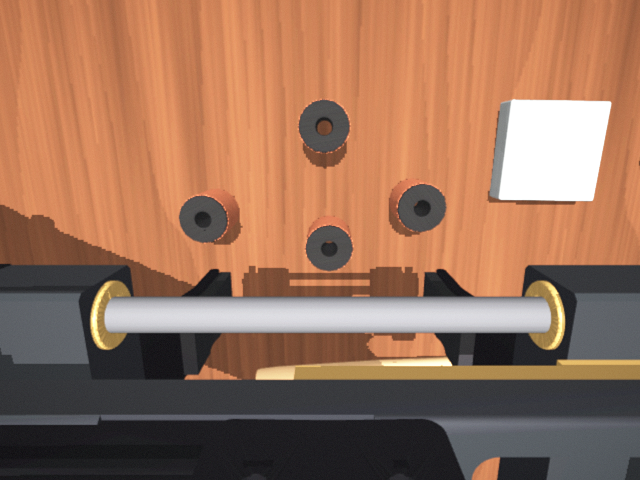

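```bash
python3 - <<'E'
from h import *
import pickle,cv2
p,s=pickle.load(open("pics/w2.pkl","rb"))
im=cv2.imread("pics/w2.png")
hsv=cv2.cvtColor(im,cv2.COLOR_BGR2HSV)
m=((hsv[...,1]<90)&(hsv[...,2]<110)).astype(np.uint8)
m[280:]=0
cs,_=cv2.findContours(cv2.morphologyEx(m,cv2.MORPH_CLOSE,np.ones((3,3))),cv2.RETR_EXTERNAL,cv2.CHAIN_APPROX_NONE)
for c in cs:
    if 800<cv2.contourArea(c)<4000:
        e=cv2.fitEllipse(cv2.convexHull(c));print(e,plane(p,e[0],50))
E
```

```text
((582.6788330078125, 273.4556579589844), (43.45114517211914, 119.02885437011719), 88.29451751708984) [ 747.26668997 -345.51525962   50.        ]
((64.43605041503906, 273.5626220703125), (40.78240966796875, 134.7791748046875), 90.29443359375) [ 267.24453088 -343.71861701   50.        ]
((328.63177490234375, 247.69967651367188), (44.167293548583984, 45.581119537353516), 86.55289459228516) [ 511.95040132 -319.80129634   50.        ]
((202.8715362548828, 218.6652374267578), (44.85158920288086, 48.155643463134766), 127.22608184814453) [ 399.75284008 -292.43375338   50.        ]
((421.3721923828125, 207.45494079589844), (45.5727653503418, 48.452552795410156), 49.591949462890625) [ 594.27221557 -283.06224896   50.        ]
((323.5474853515625, 125.81926727294922), (49.33893966674805, 52.08152389526367), 176.5452117919922) [ 507.97833501 -213.22599117   50.        ]
```

```bash
python3 -m creep '[[0,0,0,-0.02,0.3,-0.2,1],[0,0,0,-0.02,0.6,-0.4,1],[0,0,0,-0.02,0.78,-0.7,1],[0,0,0,-0.02,0.78,-0.9,1],[0,0,0,-0.02,0.78,-0.9,1],[0,0,0,-0.02,0.78,-0.9,1],[0,0,0,-0.02,0.78,-0.9,1]]'
```

```text
t: 2.17
tool_pos: [509.2, -212.3, 134.2]
orientation: [0.707, 0.707, 0.0, 0.001]
wrist_force: [0.4, -0.6, 0.3]
width: 87.2
```

```bash
python3 -m creep '[[0,0,0,0,-0.01,-0.25,1],[0,0,0,0,-0.01,-0.5,1],[0,0,0,0,-0.01,-0.75,1],[0,0,0,0,-0.01,-0.95,1],[0,0,0,0,-0.01,-0.95,1],[0,0,0,0,-0.01,-0.95,1]]';python3 -m creep '[[0,0,0,0,0,-0.1,1],[0,0,0,0,0,-0.2,1],[0,0,0,0,0,-0.25,1],[0,0,0,0,0,-0.25,1],[0,0,0,0,0,-0.25,1],[0,0,0,0,0,-0.25,1]]'
python3 look.py wrist:w3 side:s3;python3 -c "
import cv2;i=cv2.imread('pics/s3.png')[230:430,180:450];cv2.imwrite('pics/s3c.png',cv2.resize(i,None,fx=2.9,fy=2.9,interpolation=2))"
```

```text
t: 2.67
tool_pos: [508.5, -213.8, 38.5]
orientation: [0.707, 0.707, 0.0, 0.0]
wrist_force: [0.4, -0.1, 0.7]
width: 87.2
t: 3.17
tool_pos: [508.3, -213.1, 12.9]
orientation: [0.707, 0.707, 0.0, 0.0]
wrist_force: [-0.3, -0.0, 0.2]
width: 86.8
3.1667 [ 508.28139367 -213.14895605   12.90820671] [7.07109362e-01 7.07104134e-01 1.15365959e-04 2.83818537e-04] [-0.31737385 -0.02194939  0.21204721] 86.79073878425642
3.2167 [ 508.3795708  -213.15398574   13.00955065] [7.07110530e-01 7.07102912e-01 1.81256789e-04 3.70837189e-04] [-0.45512921  0.2554403  -0.33340309] 86.989706395811
```

View pics/s3c.png

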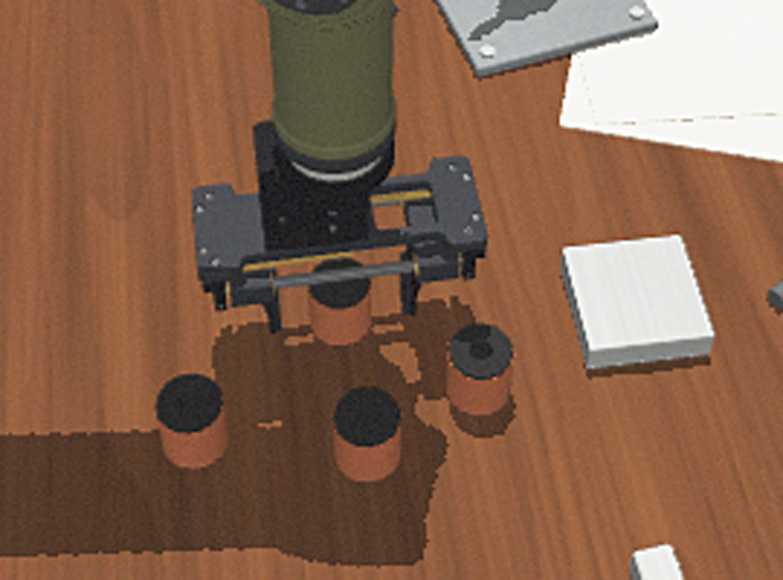

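View pics/w3.png

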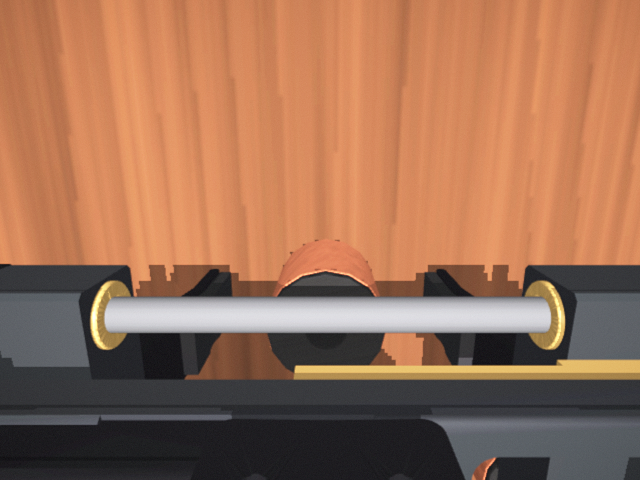

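```bash
python3 -m creep '[[0,0,0,0,0,0,-1],[0,0,0,0,0,0,-1],[0,0,0,0,0,0,-1],[0,0,0,0,0,0,-1],[0,0,0,0,0,0,-1],[0,0,0,0,0,0,-1],[0,0,0,0,0,0,-1],[0,0,0,0,0,0,-1],[0,0,0,0,0,0,-1],[0,0,0,0,0,0,-1]]';python3 -m creep '[[0,0,0,0,0,0.1,-1],[0,0,0,0,0,0.3,-1],[0,0,0,0,0,0.6,-1],[0,0,0,0,0,0.9,-1],[0,0,0,0,0,1,-1],[0,0,0,0,0,1,-1]]'
python3 look.py wrist:w4 side:s4 ;python3 -c "
import cv2;i=cv2.imread('pics/w4.png')[220:420,180:480];cv2.imwrite('pics/w4c.png',cv2.resize(i,None,fx=2.5,fy=2.5,interpolation=2))"
```

```text
t: 4.1
tool_pos: [508.0, -213.0, 12.6]
orientation: [0.707, 0.707, -0.0, -0.0]
wrist_force: [-0.1, 0.6, 0.1]
width: 43.4
t: 4.6
tool_pos: [510.3, -213.9, 116.2]
orientation: [0.707, 0.707, 0.002, 0.003]
wrist_force: [0.6, -0.4, -1.8]
width: 43.6
4.6 [ 510.27273372 -213.86708889  116.1899393 ] [0.70711233 0.70709308 0.00153235 0.00303092] [ 0.56602018 -0.37264433 -1.78356391] 43.582472534358516
4.65 [ 508.79342736 -213.29273057  113.73156927] [7.07085292e-01 7.07126852e-01 6.40828114e-04 1.26258234e-03] [-0.06576278  0.30364434 -2.51226759] 43.513745316399316
```

View pics/w4c.png

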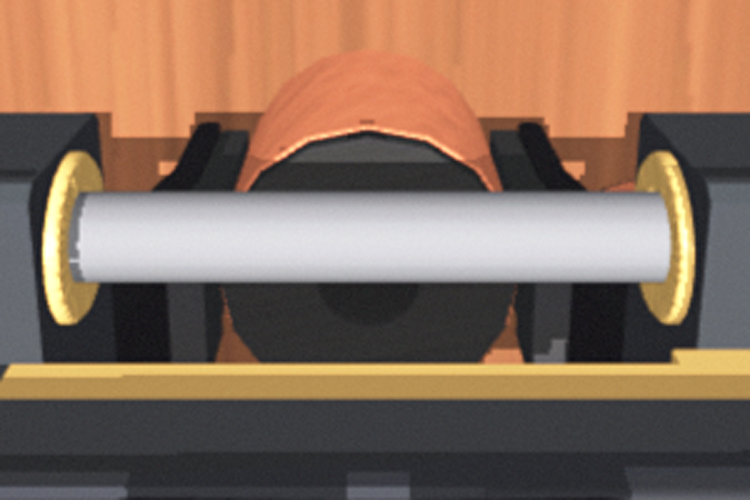

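View pics/s4.png

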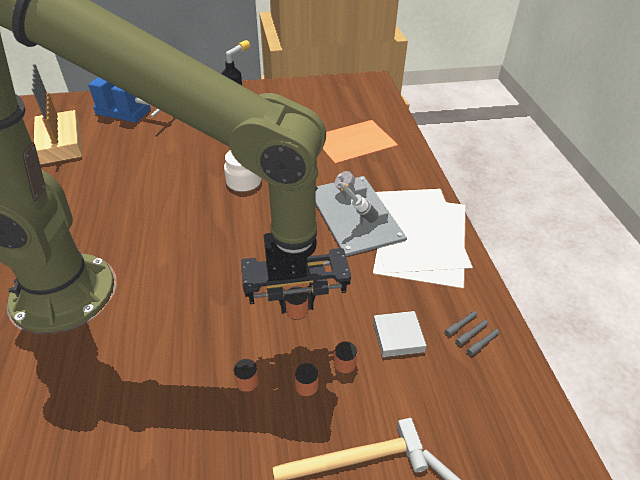

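```bash
python3 - <<'E'
from scipy.spatial.transform import Rotation as R
import numpy as np
r=R.from_euler('z',11.35,degrees=True)*R.from_euler('y',-35,degrees=True)
print(r.as_rotvec(degrees=True)/60, (r*R.from_quat([.70711,.70711,0,0])).as_quat(), r.as_matrix()@[0,0,1])
E
python3 -m creep '[[0,0,0,0.1,0.2,0.3,-1],[0,0,0,0.2,0.45,0.6,-1],[0,0,0,0.3,0.7,0.9,-1],[0,0,0,0.4,1,1,-1],[0,0,0,0.4,1,1,-1]]'
```

```text
[ 0.05777529 -0.58140051  0.18323979] [0.60438804 0.73776088 0.23261511 0.19056282] [-0.56235917 -0.11288089  0.81915204]
t: 5.12
tool_pos: [551.1, -104.5, 213.8]
orientation: [0.704, 0.711, 0.003, -0.0]
wrist_force: [0.4, 1.6, -2.2]
width: 43.6
```

```bash
python3 -m creep '[[0.008,-0.08,0.026,0.06,0.1,0.05,-1],[0.016,-0.16,0.05,0.12,0.2,0.1,-1],[0.024,-0.24,0.076,0.18,0.3,0.2,-1],[0.032,-0.32,0.1,0.24,0.4,0.3,-1],[0.04,-0.4,0.126,0.3,0.5,0.4,-1],[0.048,-0.48,0.152,0.36,0.65,0.4,-1],[0.0578,-0.5814,0.1832,0.4,0.8,0.4,-1],[0.0578,-0.5814,0.1832,0.4,0.8,0.4,-1],[0.0578,-0.5814,0.1832,0.4,0.8,0.4,-1],[0.0578,-0.5814,0.1832,0.4,0.8,0.4,-1]]'
```

```text
t: 5.95
tool_pos: [588.3, -33.7, 252.3]
orientation: [0.605, 0.738, 0.232, 0.19]
wrist_force: [0.1, 1.2, -1.6]
width: 43.8
```

```bash
python3 -m creep '[[0,0,0,0.1,0.33,0,-1],[0,0,0,0.2,0.66,-0.05,-1],[0,0,0,0.3,1,-0.1,-1],[0,0,0,0.3,1,-0.1,-1]]'; python3 -m creep '[[0,0,0,0,0.225,0,-1],[0,0,0,0,0.225,-0.1,-1],[0,0,0,0.03,0.225,-0.25,-1],[0,0,0,0.065,0.225,-0.41,-1],[0,0,0,0.065,0.225,-0.41,-1],[0,0,0,0.065,0.225,-0.41,-1],[0,0,0,0.065,0.225,-0.41,-1]]'
python3 look.py wrist:w5 side:s5 scene:c5; python3 - <<'E'
import cv2,numpy as np
a=cv2.imread("pics/c5.png")[150:330,340:500];b=cv2.imread("pics/s5.png")[110:250,270:410]
a=cv2.resize(a,None,fx=2.5,fy=2.5,interpolation=2);b=cv2.resize(b,(390,390),interpolation=2)
o=np.zeros((450,800,3),np.uint8);o[:450,:400]=a;o[:390,405:795]=b
cv2.imwrite("pics/v5.png",o)
E
```

```text
t: 6.28
tool_pos: [619.9, 75.4, 243.2]
orientation: [0.601, 0.74, 0.234, 0.189]
wrist_force: [-0.2, 1.0, -1.3]
width: 43.4
t: 6.87
tool_pos: [625.6, 89.1, 202.7]
orientation: [0.605, 0.737, 0.233, 0.191]
wrist_force: [0.6, -0.8, -1.4]
width: 43.4
6.8667 [625.64370319  89.07808637 202.74285123] [0.60462397 0.73735463 0.23298262 0.19093745] [ 0.64441842 -0.79257076 -1.42265951] 43.420793161299194
6.9167 [625.69670675  89.21843358 203.18511253] [0.60446493 0.73732329 0.23325896 0.19122441] [-0.2542312   0.50361461 -2.29342319] 43.20220605448806
6.9667 [625.57460319  89.30743346 203.31831969] [0.60433675 0.73736931 0.23333675 0.19135713] [-0.36157311 -0.45827271 -1.52986627] 43.506149802317374
```

View pics/v5.png

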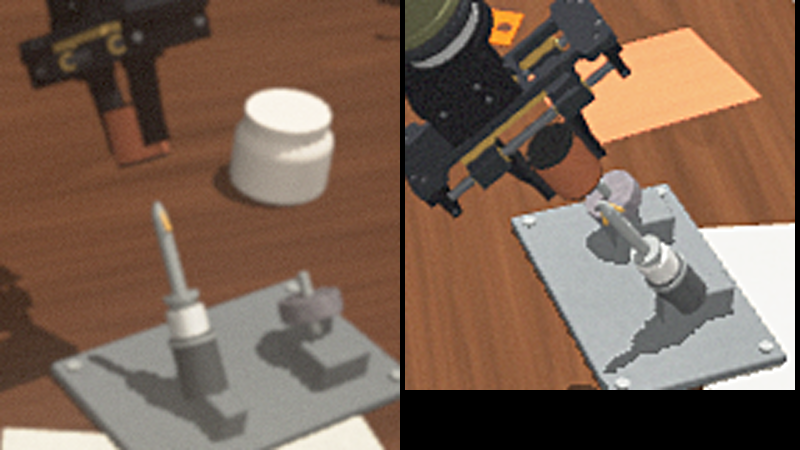

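View pics/w5.png

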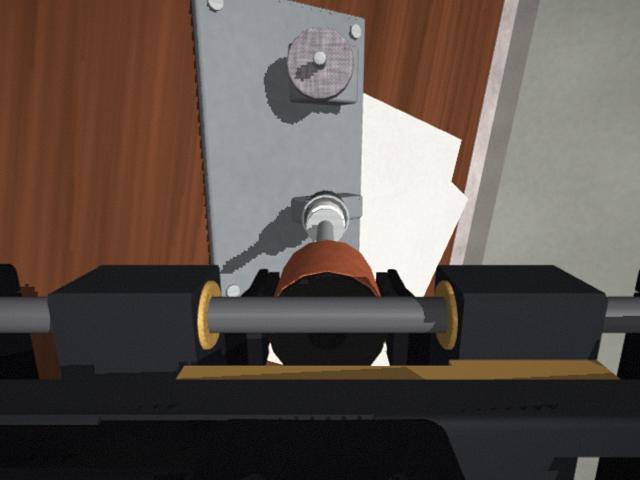

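```bash
python3 - <<'E'
from h import *
import pickle
from scipy.spatial.transform import Rotation as R
np.set_printoptions(precision=1,suppress=True)
u=np.array([-.5624,-.1129,.8192])
for n in("w5","s5","c5"):
    p,s=pickle.load(open(f"pics/{n}.pkl","rb"))
    Rm=R.from_quat(s["orientation"]).as_matrix();tcp=s["tool_pos"]
    print(n,"tool z",Rm[:,2])
    for d in(-37.4,-12.4,12.6,48,100,126,150,178): print(d,proj(p,tcp+d*Rm[:,2]),end=' ')
    T=np.array([651.2,95,162.4])
    print("\npeg",[proj(p,T-k*u) for k in(0,78,131)])
    print("lateral of T in tool frame",Rm.T@(T-tcp))
E
python3 -c "
import cv2;i=cv2.imread('pics/w5.png')[170:370,230:430];cv2.imwrite('pics/w5c.png',cv2.resize(i,None,fx=3,fy=3,interpolation=2))"
```

```text
w5 tool z [ 0.6  0.1 -0.8]
-37.4 [327.3 330.9] -12.4 [327.2 302.3] 12.6 [327.2 281.2] 48 [327.2 259.2] 100 [327.1 237.1] 126 [327.1 228.8] 150 [327.1 222.4] 178 [327.1 216. ] 
peg [array([324.2, 257.9]), array([324.8, 227.8]), array([325. , 214.8])]
lateral of T in tool frame [ 0.8 -1.7 48.1]
s5 tool z [ 0.6  0.1 -0.8]
-37.4 [321.5 161.7] -12.4 [327.4 168. ] 12.6 [333.2 174. ] 48 [340.9 182.2] 100 [351.8 193.7] 126 [357.  199.2] 150 [361.6 204.1] 178 [366.9 209.6] 
peg [array([340.2, 182.7]), array([356.2, 199.6]), array([366.3, 210.3])]
lateral of T in tool frame [ 0.7 -2.1 48.4]
c5 tool z [ 0.6  0.1 -0.8]
-37.4 [391.  190.1] -12.4 [394.2 201.9] 12.6 [397.4 213.6] 48 [401.9 230.2] 100 [408.5 254.4] 126 [411.8 266.5] 150 [414.8 277.6] 178 [418.4 290.6] 
peg [array([401.7, 230.4]), array([411.5, 266.7]), array([418.2, 291.2])]
lateral of T in tool frame [ 0.6 -2.1 48.6]
```

View pics/w5c.png

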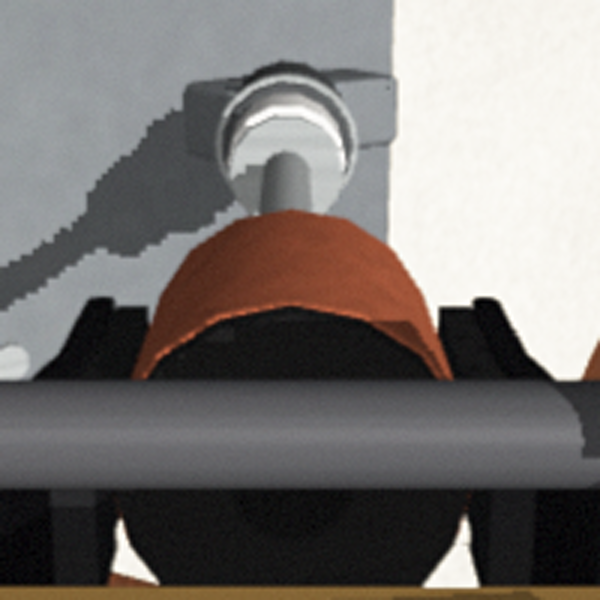

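```bash
python3 -m creep '[[0,0,0,-0.015,0.003,-0.01,-1],[0,0,0,0.04,0.015,-0.09,-1],[0,0,0,0.1,0.028,-0.18,-1],[0,0,0,0.17,0.04,-0.28,-1],[0,0,0,0.17,0.04,-0.28,-1],[0,0,0,0.17,0.04,-0.28,-1],[0,0,0,0.17,0.04,-0.28,-1]]'
python3 look.py wrist:w6 side:s6 scene:c6; python3 - <<'E'
import cv2,numpy as np
a=cv2.imread("pics/c6.png")[180:290,340:440];b=cv2.imread("pics/s6.png")[140:230,300:390]
a=cv2.resize(a,None,fx=4,fy=4,interpolation=2);b=cv2.resize(b,(390,390),interpolation=2)
o=np.zeros((440,800,3),np.uint8);o[:440,:400]=a;o[:390,405:795]=b
cv2.imwrite("pics/v6.png",o)
from h import *
import pickle
from scipy.spatial.transform import Rotation as R
p,s=pickle.load(open("pics/c6.pkl","rb"));Rm=R.from_quat(s["orientation"]).as_matrix()
print(Rm.T@(np.array([651.2,95,162.4])-s["tool_pos"]),Rm[:,2])
E
```

```text
t: 7.6
tool_pos: [641.5, 93.5, 173.2]
orientation: [0.604, 0.738, 0.232, 0.19]
wrist_force: [-0.1, 0.3, -1.4]
width: 43.8
7.6 [641.46093006  93.54262664 173.19862946] [0.60445309 0.7378125  0.23248259 0.1903182 ] [-0.05436737  0.32543204 -1.43170148] 43.81103932296412
7.65 [641.62804425  93.49873349 173.7322142 ] [0.60438421 0.73770936 0.23272149 0.19064451] [-0.28502152  0.46997064 -1.91826855] 43.366432774345746
7.7 [641.69077176  93.48821938 174.05790191] [0.60434203 0.73764828 0.23287008 0.19083302] [-0.06290061  0.8178104  -2.45201365] 43.30901992868216
[-0.38748348  1.18255546 15.06880879] [ 0.56300165  0.1128956  -0.81870857]
```

View pics/v6.png

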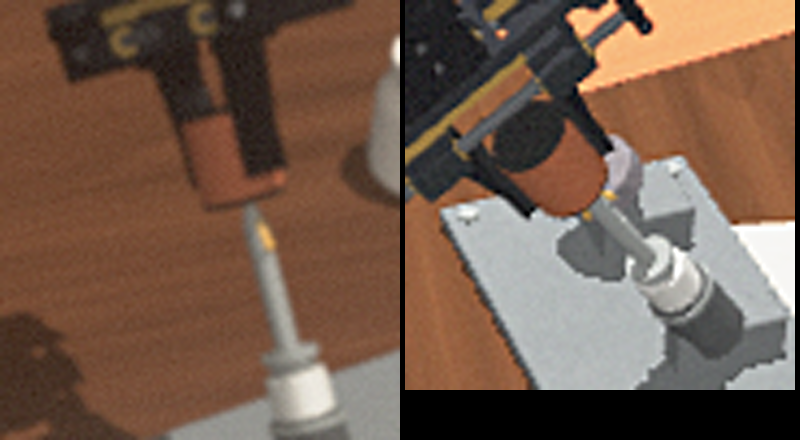

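```bash
python3 -m creep '[[0,0,0,0,0,0,-1],[0,0,0,0,0,0,-1],[0,0,0,0,0,0,-1]]'
python3 look.py wrist:w7 scene:c7 wrist:w8; python3 - <<'E'
import cv2,numpy as np
i=cv2.imread('pics/w7.png')[170:370,230:430];cv2.imwrite('pics/w7c.png',cv2.resize(i,None,fx=3,fy=3,interpolation=2))
from h import *
import pickle
from scipy.spatial.transform import Rotation as R
for n in("w7","c7","w8"):
    p,s=pickle.load(open(f"pics/{n}.pkl","rb"));Rm=R.from_quat(s["orientation"]).as_matrix()
    print(Rm.T@(np.array([651.2,95,162.4])-s["tool_pos"]),Rm[:,2])
    if n=="w7": print([proj(p,s["tool_pos"]+d*Rm[:,2]) for d in (-37.4,12.6,60,95,150)])
E
```

```text
t: 8.0
tool_pos: [641.6, 93.4, 174.0]
orientation: [0.604, 0.738, 0.233, 0.191]
wrist_force: [0.8, 0.0, -1.1]
width: 43.5
8.0 [641.57961657  93.44017588 173.96330767] [0.60433698 0.73767851 0.23279439 0.19082454] [ 0.77650413  0.03140819 -1.07490774] 43.50489212898927
8.05 [641.5798744   93.45322996 173.91708467] [0.60434101 0.73768759 0.23277971 0.19079459] [-0.55469246 -0.06614369 -2.12949957] 43.10724814684655
8.1 [641.55371335  93.44789789 173.79470152] [0.6043669  0.73769909 0.23272978 0.19072903] [ 0.27090445 -1.35371436 -2.12021378] 43.52658762212191
[-0.36136183  1.33583012 15.05921274] [ 0.56290684  0.11281018 -0.81878553]
[array([327.34736666, 330.96673711]), array([327.24503675, 281.21482213]), array([327.18760278, 253.29092538]), array([327.15795885, 238.87830206]), array([327.12412821, 222.43013659])]
[-0.37453419  1.36101254 15.01965121] [ 0.56285026  0.11282741 -0.81882206]
[-0.37484669  1.45565242 14.93451224] [ 0.56270962  0.11282846 -0.81891857]
```

View pics/w7c.png

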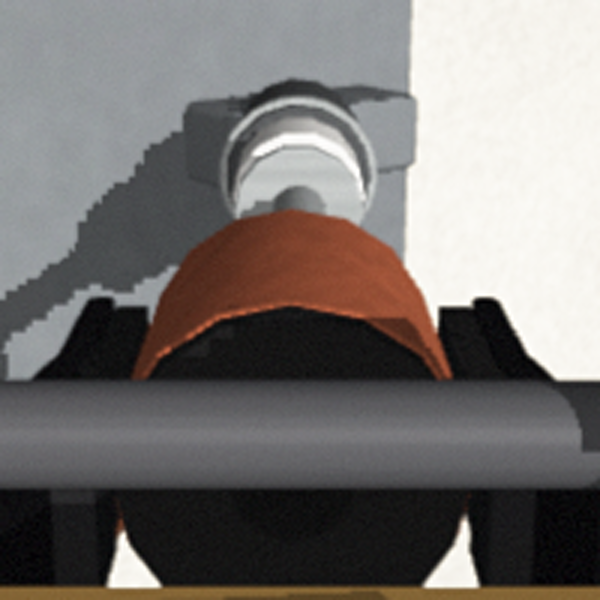

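```bash
python3 -m creep '[[0,0,0,0.013,-0.001,0.009,-1],[0,0,0,0.013,-0.001,0.009,-1],[0,0,0,0.013,-0.001,0.009,-1],[0,0,0,0.013,-0.001,0.009,-1]]'
cat > st.py <<'E'
from h import *
from scipy.spatial.transform import Rotation as R
np.set_printoptions(precision=2,suppress=True)
s=bot.get_state();Rm=R.from_quat(s["orientation"]).as_matrix();u=np.array([-.5624,-.1129,.8192])
f=s["wrist_force"]-np.array([0,0,-1.7])
print("t",s["t"],"tip in tool",Rm.T@(np.array([651.2,95,162.4])-s["tool_pos"]),"F tool",Rm.T@f,"Fu %.1f"%(f@u),"ang err deg %.2f"%np.degrees(np.arccos(min(1,-Rm[:,2]@u))),"M",Rm.T@s["wrist_torque"],"w %.1f"%s["width"])
E
python3 st.py
```

```text
t: 8.48
tool_pos: [642.8, 93.4, 174.5]
orientation: [0.604, 0.738, 0.233, 0.191]
wrist_force: [-0.1, 0.4, -1.9]
width: 43.5
t 8.4833 tip in tool [-0.03  0.04 14.79] F tool [ 0.43 -0.13  0.14] Fu -0.1 ang err deg 0.00 M [ 0.9  -0.02  0.07] w 43.5
```

```bash
python3 -m creep '[[0,0,0,0.028,0.006,-0.041,-1],[0,0,0,0.056,0.011,-0.082,-1],[0,0,0,0.084,0.017,-0.123,-1],[0,0,0,0.084,0.017,-0.123,-1],[0,0,0,0.084,0.017,-0.123,-1]]'; python3 st.py
python3 look.py wrist:w9 scene:c9 side:s9; python3 - <<'E'
import cv2,numpy as np
a=cv2.imread("pics/c9.png")[180:290,340:440];b=cv2.imread("pics/s9.png")[140:230,300:390]
a=cv2.resize(a,None,fx=4,fy=4,interpolation=2);b=cv2.resize(b,(390,390),interpolation=2)
o=np.zeros((440,800,3),np.uint8);o[:440,:400]=a;o[:390,405:795]=b
cv2.imwrite("pics/v9.png",o)
i=cv2.imread('pics/w9.png')[170:370,230:430];cv2.imwrite('pics/w9c.png',cv2.resize(i,None,fx=3,fy=3,interpolation=2))
E
```

```text
t: 8.9
tool_pos: [651.3, 95.2, 161.6]
orientation: [0.604, 0.738, 0.233, 0.19]
wrist_force: [-0.6, 0.0, -0.7]
width: 43.4
t 8.9 tip in tool [-0.2   0.31 -0.71] F tool [ 0.12  0.13 -1.13] Fu 1.1 ang err deg 0.00 M [0.77 0.   0.02] w 43.4
8.9 [651.30860389  95.22101551 161.64167423] [0.6044205  0.73783739 0.2325073  0.19029505] [-0.55589743  0.01558194 -0.69921961] 43.38414882802553
8.95 [651.21290449  95.16261287 161.81258689] [0.60443129 0.73782273 0.23248932 0.19033958] [-0.4972153  -0.00791935 -1.82606314] 43.39502543822382
9.0 [651.12680817  95.10264743 161.93228925] [0.60444992 0.73779932 0.23247893 0.19038383] [-0.06514282  0.12348055 -1.29516361] 43.60494380131415
```

View pics/v9.png

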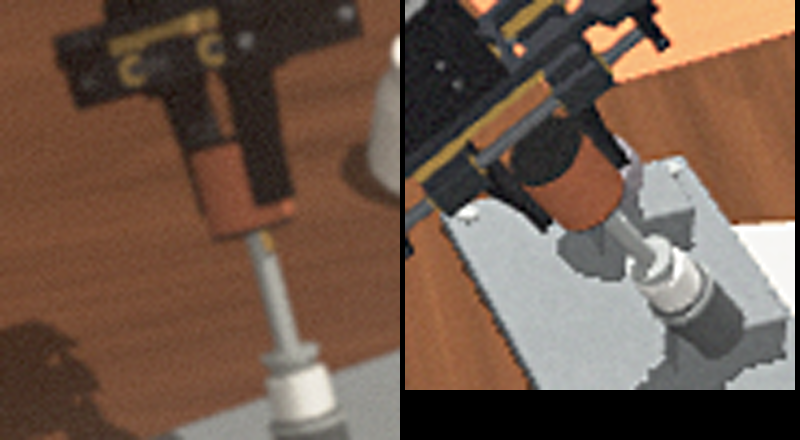

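View pics/w9c.png

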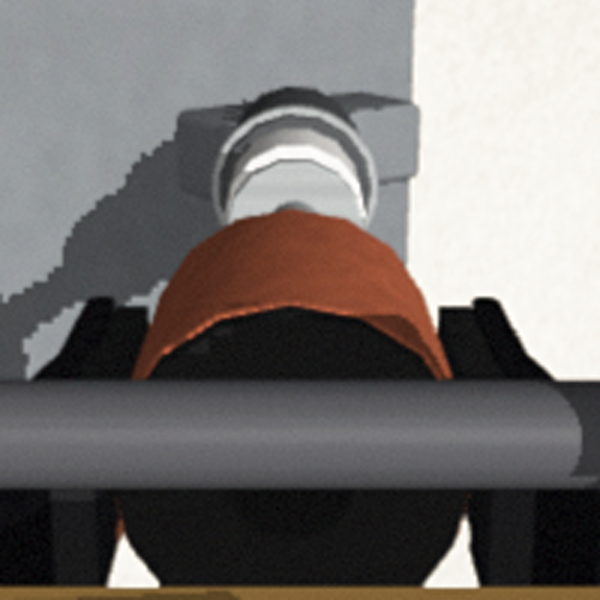

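```bash
python3 -m creep '[[0,0,0,0.02,0.004,-0.024,-1],[0,0,0,0.036,0.007,-0.048,-1],[0,0,0,0.053,0.01,-0.073,-1],[0,0,0,0.053,0.01,-0.073,-1]]'; python3 st.py;  python3 -m creep '[[0,0,0,0.017,0.003,-0.024,-1],[0,0,0,0.034,0.007,-0.048,-1],[0,0,0,0.034,0.007,-0.048,-1]]'; python3 st.py
```

```text
t: 9.38
tool_pos: [656.7, 96.3, 155.0]
orientation: [0.604, 0.738, 0.233, 0.191]
wrist_force: [-5.2, -0.3, 4.1]
width: 43.2
t 9.3833 tip in tool [-0.18 -0.39 -9.32] F tool [ 0.72 -0.87 -7.71] Fu 7.7 ang err deg 0.00 M [1.07 0.19 0.01] w 43.2
t: 9.63
tool_pos: [660.0, 97.0, 150.0]
orientation: [0.604, 0.738, 0.233, 0.191]
wrist_force: [6.3, 2.0, -9.7]
width: 43.3
t 9.6333 tip in tool [ -0.24  -0.27 -15.37] F tool [ 0.77  0.8  10.27] Fu -10.3 ang err deg 0.00 M [ 0.77  0.15 -0.05] w 43.3
```

```bash
python3 -m creep '[[0,0,0,0,0,0,-1],[0,0,0,0,0,0,-1]]'; python3 st.py; python3 -m creep '[[0,0,0,0.017,0.003,-0.024,-1],[0,0,0,0.034,0.007,-0.048,-1],[0,0,0,0.034,0.007,-0.048,-1]]'; python3 st.py;python3 -m creep '[[0,0,0,0.017,0.003,-0.024,-1],[0,0,0,0.034,0.007,-0.048,-1],[0,0,0,0.034,0.007,-0.048,-1]]'; python3 st.py
```

```text
t: 9.8
tool_pos: [659.9, 97.1, 149.2]
orientation: [0.604, 0.738, 0.233, 0.19]
wrist_force: [6.1, 1.1, -7.4]
width: 43.5
t 9.8 tip in tool [ -0.35   0.22 -15.95] F tool [-0.11  1.79  8.2 ] Fu -8.2 ang err deg 0.00 M [ 0.49  0.22 -0.01] w 43.5
t: 10.05
tool_pos: [663.5, 97.6, 145.2]
orientation: [0.604, 0.738, 0.233, 0.191]
wrist_force: [-1.6, 0.9, 1.6]
width: 43.2
t 10.05 tip in tool [ -0.17  -0.4  -21.3 ] F tool [ 1.24  0.76 -3.44] Fu 3.4 ang err deg 0.00 M [0.89 0.24 0.03] w 43.2
t: 10.3
tool_pos: [666.8, 98.3, 140.3]
orientation: [0.604, 0.738, 0.233, 0.191]
wrist_force: [-2.1, 0.2, 1.9]
width: 43.5
t 10.3 tip in tool [ -0.15  -0.38 -27.28] F tool [ 0.61  0.45 -4.1 ] Fu 4.1 ang err deg 0.00 M [ 0.98  0.27 -0.03] w 43.5
```

```bash
python3 -m creep '[[0,0,0,0.017,0.003,-0.024,-1],[0,0,0,0.034,0.007,-0.048,-1],[0,0,0,0.05,0.01,-0.073,-1],[0,0,0,0.067,0.013,-0.098,-1],[0,0,0,0.067,0.013,-0.098,-1]]'; python3 st.py; python3 -m creep '[[0,0,0,0.017,0.003,-0.024,-1],[0,0,0,0.034,0.007,-0.048,-1],[0,0,0,0.05,0.01,-0.073,-1],[0,0,0,0.067,0.013,-0.098,-1],[0,0,0,0.067,0.013,-0.098,-1]]'; python3 st.py
python3 look.py wrist:w10 scene:c10 side:s10; python3 - <<'E'
import cv2,numpy as np
a=cv2.imread("pics/c10.png")[200:310,370:470];b=cv2.imread("pics/s10.png")[150:240,310:400]
a=cv2.resize(a,None,fx=4,fy=4,interpolation=2);b=cv2.resize(b,(390,390),interpolation=2)
o=np.zeros((440,800,3),np.uint8);o[:440,:400]=a;o[:390,405:795]=b
cv2.imwrite("pics/v10.png",o)
i=cv2.imread('pics/w10.png')[170:370,230:430];cv2.imwrite('pics/w10c.png',cv2.resize(i,None,fx=3,fy=3,interpolation=2))
E
```

```text
t: 10.72
tool_pos: [673.6, 99.6, 130.4]
orientation: [0.604, 0.738, 0.233, 0.191]
wrist_force: [-3.3, 0.9, 1.7]
width: 43.3
t 10.7167 tip in tool [ -0.12  -0.39 -39.28] F tool [ 1.52 -0.6  -4.55] Fu 4.6 ang err deg 0.00 M [0.91 0.29 0.03] w 43.3
t: 11.13
tool_pos: [680.3, 100.9, 120.6]
orientation: [0.604, 0.738, 0.233, 0.191]
wrist_force: [-2.9, 0.6, 2.0]
width: 43.4
t 11.1333 tip in tool [ -0.07  -0.36 -51.24] F tool [ 1.16 -0.12 -4.56] Fu 4.6 ang err deg 0.00 M [0.88 0.28 0.03] w 43.4
11.1333 [680.29468381 100.91402769 120.63881088] [0.60437087 0.73774698 0.23270984 0.19055541] [-2.89130623  0.60348866  1.96260304] 43.445479182674866
11.1833 [680.19505757 100.94101993 120.70802247] [0.60433093 0.73779289 0.23268832 0.19053063] [-2.83628653  0.92140279  1.33785364] 43.333389847766824
11.2333 [680.14531831 100.93097893 120.76641898] [0.60432948 0.73779515 0.23268099 0.19053543] [-1.97538525  1.37711915  1.36765073] 43.50603369870216
```

View pics/v10.png

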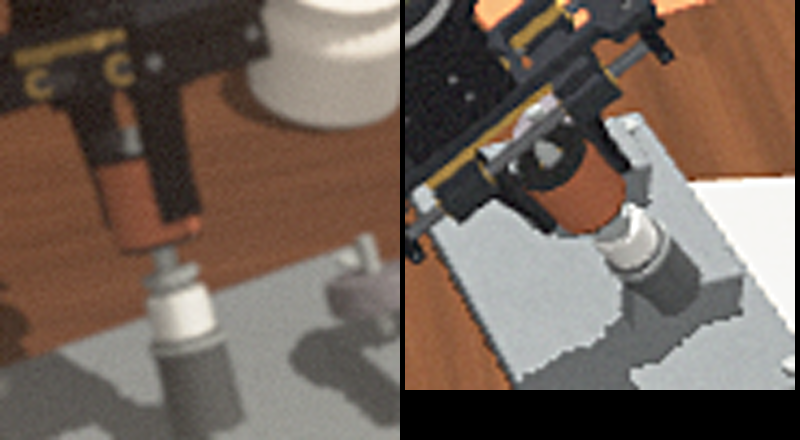

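View pics/w10c.png

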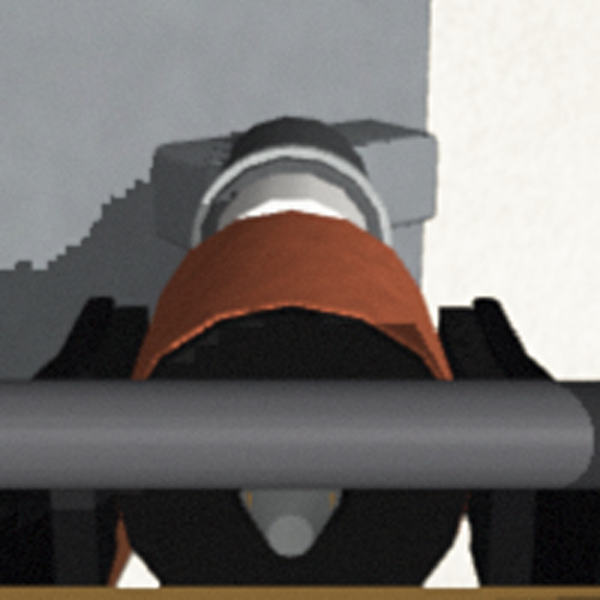

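```bash
python3 -m creep '[[0,0,0,0.017,0.003,-0.024,-1],[0,0,0,0.034,0.007,-0.048,-1],[0,0,0,0.05,0.01,-0.073,-1],[0,0,0,0.05,0.01,-0.073,-1]]'; python3 st.py; python3 -m creep '[[0,0,0,0.006,0.001,-0.008,-1],[0,0,0,0.011,0.002,-0.016,-1],[0,0,0,0.011,0.002,-0.016,-1]]'; python3 st.py; python3 -m creep '[[0,0,0,0.006,0.001,-0.008,-1],[0,0,0,0.011,0.002,-0.016,-1],[0,0,0,0.011,0.002,-0.016,-1]]'; python3 st.py
```

```text
t: 11.62
tool_pos: [685.2, 101.9, 113.3]
orientation: [0.604, 0.738, 0.233, 0.191]
wrist_force: [-2.3, 2.2, 1.9]
width: 43.2
t 11.6167 tip in tool [ -0.01  -0.28 -60.15] F tool [ 2.65  0.57 -4.02] Fu 4.0 ang err deg 0.00 M [0.79 0.3  0.01] w 43.2
t: 11.87
tool_pos: [686.3, 102.0, 112.0]
orientation: [0.604, 0.738, 0.233, 0.191]
wrist_force: [-3.9, 1.0, 2.6]
width: 43.6
t 11.8667 tip in tool [  0.03  -0.42 -61.8 ] F tool [ 1.8  -0.52 -5.6 ] Fu 5.6 ang err deg 0.00 M [0.96 0.31 0.04] w 43.6
t: 12.12
tool_pos: [687.4, 101.9, 109.9]
orientation: [0.605, 0.738, 0.233, 0.191]
wrist_force: [-0.5, 0.8, -0.8]
width: 43.3
t 12.1167 tip in tool [  0.36  -0.08 -64.1 ] F tool [ 0.88  0.24 -0.95] Fu 1.0 ang err deg 0.00 M [0.71 0.23 0.04] w 43.3
```

```bash
cat > v.py <<'E'
import sys,cv2,numpy as np
n=sys.argv[1]
a=cv2.imread(f"pics/c{n}.png")[200:310,370:470];b=cv2.imread(f"pics/s{n}.png")[150:240,310:400]
a=cv2.resize(a,None,fx=4,fy=4,interpolation=2);b=cv2.resize(b,(390,390),interpolation=2)
o=np.zeros((440,800,3),np.uint8);o[:440,:400]=a;o[:390,405:795]=b
cv2.imwrite(f"pics/v{n}.png",o)
i=cv2.imread(f'pics/w{n}.png')[170:370,230:430];cv2.imwrite(f'pics/w{n}c.png',cv2.resize(i,None,fx=3,fy=3,interpolation=2))
E
python3 look.py wrist:w11 scene:c11 side:s11; python3 v.py 11
```

```text
12.1167 [687.37446835 101.88269815 109.93328189] [0.60453037 0.73767221 0.23251501 0.19057679] [-0.51488719  0.79356895 -0.7804447 ] 43.25708181550409
12.1667 [687.36953379 101.95704088 109.94089306] [0.60452901 0.73767195 0.23255026 0.1905391 ] [-0.50971326  0.00920563 -1.04105979] 43.273844286562806
12.2167 [687.33711492 101.9291154  109.91184224] [0.60455255 0.73767694 0.23250087 0.19050537] [-0.47627375  1.69461437 -1.95575025] 43.48881240598651
```

View pics/v11.png

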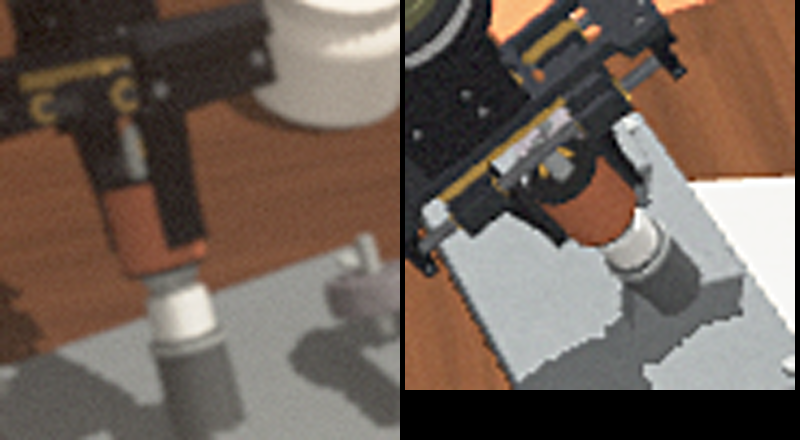

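View pics/w11c.png

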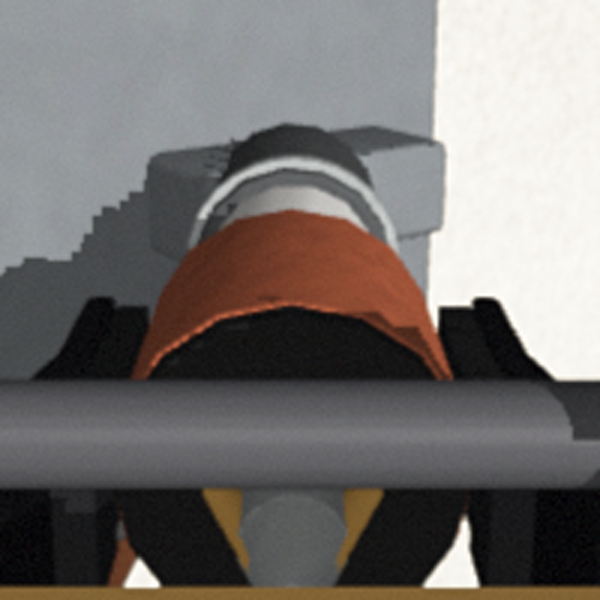

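```bash
python3 -m creep '[[0,0,0,0.006,0.001,-0.008,-1],[0,0,0,0.011,0.002,-0.016,-1],[0,0,0,0.011,0.002,-0.016,-1]]'; python3 st.py; python3 -m creep '[[0,0,0,0.006,0.001,-0.008,-1],[0,0,0,0.011,0.002,-0.016,-1],[0,0,0,0.011,0.002,-0.016,-1]]'; python3 st.py
```

```text
t: 12.52
tool_pos: [688.3, 102.2, 108.5]
orientation: [0.605, 0.738, 0.232, 0.19]
wrist_force: [-1.1, 0.1, 0.5]
width: 43.2
t 12.5167 tip in tool [  0.26  -0.11 -65.83] F tool [ 0.28  0.44 -2.41] Fu 2.4 ang err deg 0.00 M [0.98 0.09 0.04] w 43.2
t: 12.77
tool_pos: [689.3, 102.4, 107.1]
orientation: [0.604, 0.738, 0.232, 0.191]
wrist_force: [-6.6, -1.6, 4.0]
width: 43.1
t 12.7667 tip in tool [  0.25  -0.11 -67.57] F tool [-0.25 -2.33 -8.53] Fu 8.5 ang err deg 0.00 M [1.25 0.01 0.05] w 43.1
```

```bash
python3 -m creep '[[0,0,0,0.006,0.001,-0.008,-1],[0,0,0,0.009,0.002,-0.013,-1],[0,0,0,0.009,0.002,-0.013,-1]]'; python3 st.py
```

```text
t: 13.02
tool_pos: [690.1, 102.5, 106.0]
orientation: [0.605, 0.738, 0.232, 0.191]
wrist_force: [-8.6, -1.6, 5.8]
width: 43.4
t 13.0167 tip in tool [  0.25  -0.12 -68.92] F tool [  0.1   -2.82 -11.17] Fu 11.2 ang err deg 0.00 M [1.39 0.12 0.  ] w 43.4
```

```bash
python3 -m creep '[[0,0,0,0.005,0.001,-0.007,-1],[0,0,0,0.005,0.001,-0.007,-1],[0,0,0,0.005,0.001,-0.007,-1]]'; python3 st.py; python3 -m creep '[[0,0,0,-0.01,-0.002,0.014,-1],[0,0,0,-0.02,-0.004,0.029,-1],[0,0,0,-0.02,-0.004,0.029,-1]]'; python3 st.py
```

```text
t: 13.27
tool_pos: [690.5, 102.6, 105.5]
orientation: [0.604, 0.738, 0.232, 0.191]
wrist_force: [-9.5, -2.2, 6.3]
width: 43.3
t 13.2667 tip in tool [  0.28  -0.15 -69.57] F tool [ -0.32  -3.38 -12.1 ] Fu 12.1 ang err deg 0.00 M [ 1.52  0.07 -0.03] w 43.3
t: 13.52
tool_pos: [688.6, 102.2, 108.2]
orientation: [0.604, 0.738, 0.232, 0.191]
wrist_force: [-3.0, -1.0, -0.1]
width: 43.3
t 13.5167 tip in tool [  0.26  -0.13 -66.3 ] F tool [-0.36 -1.63 -3.05] Fu 3.1 ang err deg 0.00 M [ 1.19  0.07 -0.  ] w 43.3
```

```bash
python3 -m creep '[[0,0,0,-0.005,-0.001,0.007,-1],[0,0,0,-0.005,-0.001,0.007,-1]]'; python3 st.py; python3 -m creep '[[0,0,0,0,0,0,0.3],[0,0,0,0,0,0,0.3],[0,0,0,0,0,0,0.6],[0,0,0,0,0,0,0.6],[0,0,0,0,0,0,0.9],[0,0,0,0,0,0,0.9],[0,0,0,0,0,0,0.9]]'; python3 st.py; python3 look.py wrist:w12 scene:c12 side:s12; python3 v.py 12
```

```text
t: 13.68
tool_pos: [688.3, 102.2, 108.6]
orientation: [0.604, 0.738, 0.232, 0.191]
wrist_force: [-1.7, -1.0, 0.2]
width: 43.6
t 13.6833 tip in tool [  0.26  -0.12 -65.76] F tool [-0.62 -0.42 -2.58] Fu 2.6 ang err deg 0.00 M [ 1.12 -0.04  0.05] w 43.6
t: 14.27
tool_pos: [688.5, 102.4, 108.9]
orientation: [0.604, 0.738, 0.233, 0.191]
wrist_force: [-0.4, 0.8, -0.3]
width: 79.2
t 14.2667 tip in tool [  0.06  -0.49 -65.66] F tool [ 0.86  0.58 -1.26] Fu 1.3 ang err deg 0.00 M [ 0.65 -0.03 -0.01] w 79.2
14.2667 [688.549531   102.43118278 108.91486516] [0.60435508 0.73771323 0.23275574 0.19068011] [-0.41518422  0.78976926 -0.33533977] 79.23544296454767
14.3167 [688.50330275 102.3873164  108.854913  ] [0.60439027 0.737705   0.23271467 0.19065054] [-0.14396498  0.31495396  0.51873489] 80.5192019102022
14.3667 [688.46480819 102.41317483 108.83241757] [0.60436319 0.73773878 0.23269031 0.19063539] [ 0.04039046 -0.34497687 -0.413528  ] 81.37535124129306
```

View pics/v12.png

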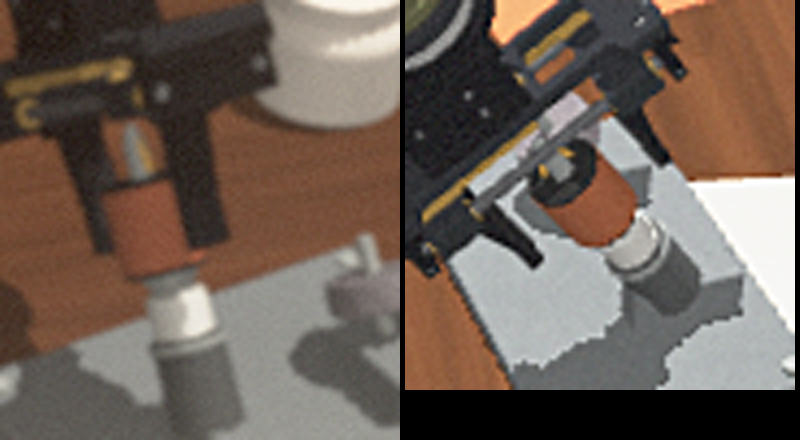

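View pics/w12c.png

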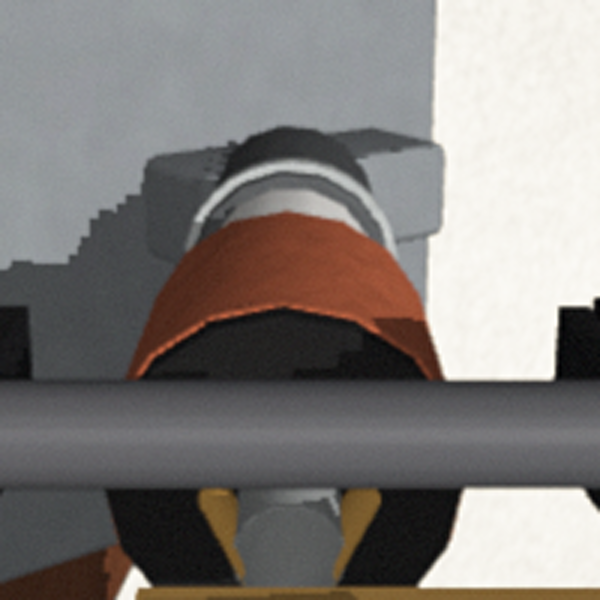

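```bash
python3 -m creep '[[0,0,0,-0.06,-0.011,0.082,1],[0,0,0,-0.17,-0.034,0.25,1],[0,0,0,-0.34,-0.067,0.49,1],[0,0,0,-0.5,-0.1,0.73,1],[0,0,0,-0.67,-0.135,0.98,1],[0,0,0,-0.67,-0.135,0.98,1],[0,0,0,-0.67,-0.135,0.98,1],[0,0,0,-0.67,-0.135,0.98,1]]'; python3 -m creep '[[0,0,0,-0.3,0,0,1],[0,0,0,-0.6,0,0.1,1],[0,0,0,-0.6,0,0.1,1],[0,0,0,-0.6,0,0.1,1],[0,0,0,-0.6,0,0.1,1],[0,0,0,-0.6,0,0.1,1]]';python3 look.py wrist:w13 scene:c13 side:s13; python3 v.py 13
```

```text
t: 15.08
tool_pos: [621.1, 88.8, 207.0]
orientation: [0.604, 0.738, 0.233, 0.191]
wrist_force: [0.4, 0.9, -0.3]
width: 87.0
t: 15.58
tool_pos: [561.8, 88.9, 215.9]
orientation: [0.605, 0.738, 0.232, 0.19]
wrist_force: [0.4, -0.3, 1.3]
width: 87.4
15.5833 [561.80407349  88.90032826 215.86970763] [0.6045776  0.73785145 0.23227631 0.19002337] [ 0.41598787 -0.34889405  1.32824048] 87.36484323427936
15.6333 [561.81844545  88.87521268 215.83796609] [0.60460428 0.73786529 0.23221476 0.18995996] [ 0.55383771  0.67676863 -0.14179895] 87.21262996051232
15.6833 [561.78500803  88.87068656 215.89249612] [0.60463491 0.73783895 0.23222929 0.189947  ] [-0.20007869 -0.25771493 -0.53749309] 87.08674045859674
```

View pics/v13.png

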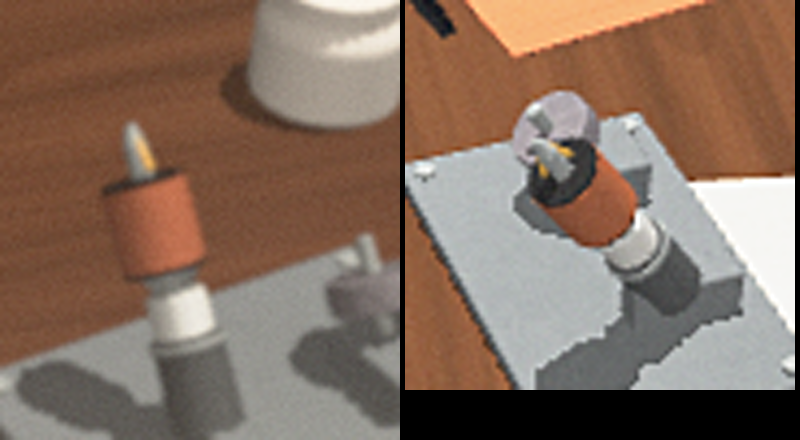

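View pics/w13.png

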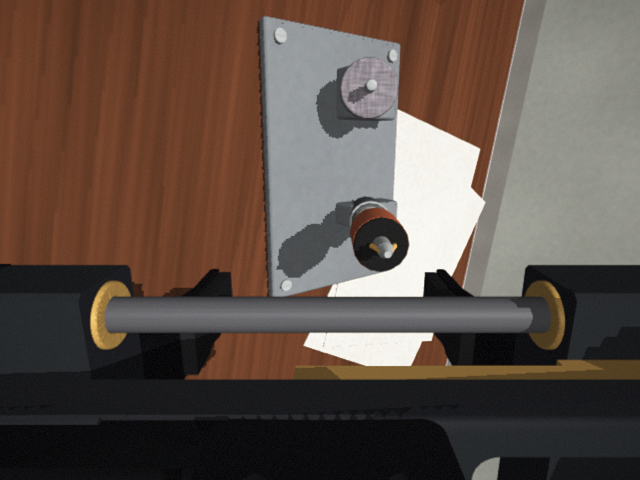

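View pics/c13.png

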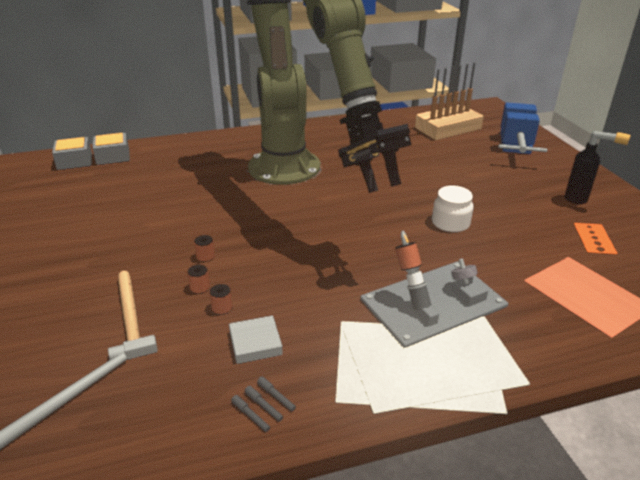

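```bash
python3 -c "
from station import bot
print(bot.job_done(), bot.get_state()['t'])"
```

```text
the job is handed in; nothing more can be done
the job is handed in; nothing more can be done
```

I picked up the left-most sanding drum, slid it onto the bare slanted peg, pressed it home against the collar, let go and backed away. The job was handed in at about 16 s of the 72 s allowed.

- **Fit:** The catches dragged at 4–8 N as the drum slid on. The force then fell to about 1 N, and the picture showed both brass leaves sprung out above the drum.
- **Pressing home:** I pushed on until the force rose steadily at about 3 N/mm to about 12 N, which I took as collar contact. The highest reading was about 12 N of push, plus a brief 10 N pull as the peg jumped when the catch gave. These were taken at the end of each move, so a short peak in between could have been missed. The 12 N is a little under the 13–16 N you gave. I stopped there because the leaves were already out and the force was rising as if against the collar.
- **Last pictures:** After release the drum sits at the collar with both leaves spread above it. The gripper is clear and open. The tub, steel block, hammer and the other drums look unmoved.
- **Disagreement:** A rough measurement in the scene picture gave about 31 mm of peg above the drum, against 28 mm nominal. That is within my pixel error, and it errs on the side of fully seated.

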